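Fasten the last stud of the filter cover

ROBOT

A 7-joint arm with a two-finger parallel gripper is mounted at the origin on the work surface. World frame = base frame: x ahead of the robot, y to its left, z up, the work surface at z = 0. Lengths are in m, angles in rad, forces in N, time in s.
With the tool pointing down it reaches from about 0.425 to 0.925 m from the base axis. Payload 6.8 kg.
Tool frame: the origin (TCP) lies at the very end of the fingers, on their centre line; the grasp point (between the pads) lies 19 mm behind it; z points along the fingers, y is the line along which they close (so a half turn about z gives the same grasp; the last joint's range is limited). The gripper opens to 85 mm and grips with 20 to 120 N. Pads are 22 mm wide; open, the fingers measure 114 mm over their backs; the gripper's body (76 mm by 85 mm) begins 54 mm behind the grasp point. The pads swing forward as they close: fully open they stand 13 mm farther back than shut.
Start: joints at [-1.21, 0.477, 0.022, 1.555, -0.011, 1.109, -0.083], TCP at [0.305, 0.602, 0.231] pointing down, gripper open.
Joint ranges: [-2.96, 2.96], [-0.34, 2.1], [-1.41, 1.46], [0.24, 2.44], [-1.37, 4.51], [0.17, 1.92], [-2.96, 2.96]. Speed limits (rad/s): [2.39, 2.39, 3.14, 3.14, 3.14, 3.14, 3.14].

INTERFACE

Orientations are given as a unit quaternion [w, x, y, z].
In Python, from station import get_obs, read_camera, hand_in gives the robot as it stands.
- The arm moves only by the tool arm_command, never from a script. Its argument "commands" is one flat list of numbers, 7 for each row, row after row: the shift along the tool's x, y, z in m, then the turn, a rotation vector about the tool's x, y, z in degrees, then the opening, from 0 (shut) to 1 (fully open). In form: [tx, ty, tz, rx, ry, rz, fingers, tx, ty, tz, rx, ry, rz, fingers, ...]. A call has 1 to 8 rows; each row is the pose to reach, as a shift and turn from the pose commanded when the call began, along the tool's axes at that moment; what a row does not reach only later rows make up. A row lasts 1/10 s, in which the tool goes at most 50 mm and 8.59 degrees, less where a joint would pass 70% of its speed; a pose out of reach is approached as far as the arm can. A call with a gripper value outside its range is refused whole. The fingers move at their own pace and stop on an object; "force" is the grip in N (left out, the last holds). Time passes only in rows, so rows that repeat a pose let the fingers close. It gives the time, the measured TCP pose, the force, the opening and the grip force at its end, in the units of the state.
- get_obs(): the state, without advancing time (a new reading comes with each control period).
- read_camera(name): name is "scene" or "top"; returns a dict with "img" (480x640x3 uint8, red, green, blue), "camera_matrix" (3x3 intrinsics, pixels), "pose" (4x4, takes a point from camera to world coordinates). Camera axes: x right, y down, z forward; pixel columns grow to the right and rows downward; lengths in m; the calibration is good to about 2 mm. A picture is of the moment at which its call begins. There is no depth.
- hand_in(): hands the job in; it is judged then, once.
The state is a dict: "t": time; "q": joint angles; "joint_vel": joint speeds; "joint_torque": joint torques, N m; "eef_pos": TCP position; "tool_rot": TCP orientation; "contact_force": force on the tool from outside, world axes, zero at the start; "torque": the same for the moment, N m; "gripper_width": opening from 0.0 (shut) to 1.0 (fully open); "grasp_force": force on a finger pad.
Only numpy, scipy, OpenCV 4.12 (cv2) and the standard library are available. Lean on these libraries where they do the work, as an engineer would, in place of code of your own. Each camera call takes 0.05 s, during which the arm holds its last target. There are 200 camera calls.

TASK

One of the three slotted quarter-turn studs on the filter box's cover still stands up out of its bezel. With the stud key from the wooden stand, press that stud and turn it clockwise until it drops into its catch, then push it fully home, flush with its bezel like the other two, without forcing it. Put the key back upright in its stand, and leave the other things where they are.

Things in the scene. Friction and masses are not known exactly. Their poses are not given: they have to be found in the camera images.
- filter_box: Grey sheet-steel fume-filter box with an aluminium cover plate, 246 x 306 x 100 mm high, fixed to the table at a changing place and yaw. Origin: centre of its underside. The three stud bezels stand on its cover, at three places that are swapped about.
- latch_a: Fastener that is still open: a dark round bezel ring, 54 mm outside, 38 mm inside, 10 mm high, fixed on the cover. Origin: on the stud's axis at the cover plate (the bezel's underside); z up.
- latch_b: Fastener already closed, fixed: same bezel (origin as latch_a) with the same stud head flush with the bezel's top. Nothing to do on it.
- latch_c: The other fastener already closed, as latch_b.
- stud_slot (a point): Centre of the top face of the raised stud's round steel head (34 mm across), on its axis; x along the slot, z up. The slot is closed at its ends: 26 mm long, 6 mm wide, 7 mm deep. The raised head's top stands 20 mm above the cover, 10 mm above the bezel. Pulling the key out while still twisting can drag the stud up again: ease the twist back a few degrees first.
- stud: The raised stud; origin on its axis 20 mm below stud_slot, x along the slot, z up. It slides down with 4 N friction and stays where left: 3 mm freely, then a hidden round cross bar lands on a sprung catch, which adds 3 N rising to 9 N over 2 mm more, then a solid stop (5 mm down). Let go there, it rises to under 4 mm down. It turns easily (under 0.3 N m), clockwise from above only.
- stud_home (a point): Where stud_slot comes to lie when the stud is home: centre of the bezel's top. Held 4 to 5 mm down and turned 25 to 95 degrees (where is not visible), the bar meets the catch's groove: over some 10 degrees the catch's push on the key vanishes. There it goes straight down to home, 10 mm in all, against its friction alone. Twisted on instead, it jams or rides out of the groove.
- key: Stud key, 0.12 kg, 80 mm tall. Origin: centre of the blade's lower edge; z up along the key, x along the blade. Flat steel blade 22 mm (x) by 3.5 mm (y), from z = 0 to 16 mm; round shank of 14 mm diameter from 14 to 30 mm; flange disc of 42 mm diameter from 30 to 34 mm; black handle block 34 mm (x) by 16 mm (y) from 34 to 80 mm, gripped from above across its 16 mm. It stands by its flange in key_stand, at any yaw.
- key_stand: Wooden stand, fixed, 80 x 80 mm, top 42 mm high (100 x 100 x 4 mm foot). Origin: centre of the underside. A round hole of 32 mm diameter, 38 mm deep, opens in the middle of the top; the key hangs in it, its flange on the stand's top and so its origin 12 mm above the stand's underside.
- tape: Bystander on the cover: cardboard tape roll, 52 mm across, 19 mm high. Origin: centre of the underside.
- tin: Bystander on the cover: small tin, 40 mm across, 45 mm high. Origin: centre of the underside.
- paint: Bystander: white paint bottle, 70 mm across, 170 mm high. Origin: centre of the underside.
- jar: Bystander: jar, 68 mm across, 90 mm high. Origin: centre of the underside.
- driver: Bystander: a screwdriver lying on the table, along its x. Not the key.
- brush: Bystander: a brush lying on the table, along its x.
- spool: Bystander: wooden spool, 56 mm across, 40 mm high. Origin: centre of the underside.
Not all that is in view belongs to the job. Leave any red look-alike of the key alone.

How it is judged:
On the way, in this order (a step that is already met when the one before it is completed fails the run):
1. the key presses the raised stud down onto its catch (more than 2.5 mm) (z of stud_slot in the frame of latch_a below 0.0175 m and contact force between key and stud above 1.5 N), for 0.1 s.
2. the stud has dropped into its catch and is home, flush within 1.8 mm (z of stud_slot in the frame of latch_a below 0.0118 m), for 0.2 s.
At the end, for the whole second after the job is handed in: The stud is home (head's top no more than 1.8 mm above the bezel's top), and the key stands at rest upright in its stand: within 10 mm of its middle, within 0.15 rad of vertical, its flange on the stand's top within some 5 mm (z of stud_slot in the frame of latch_a below 0.0118 m and horizontal distance between key and key_stand below 0.01 m and angle between key's own z axis and vertical below 0.15 rad and z of key in the frame of key_stand between 0.006 and 0.016 m and linear speed of key below 0.02 m/s); the robot touches nothing.
It fails at once if a bystander is moved by more than 40 mm (distance of any of tape, tin, paint, jar, driver, brush, spool from where it was at the start of the episode above 0.04 m).
It fails at once if the key forces the stud with more than 60 N (contact force between key and stud above 60 N).
It also fails if it takes over 61 s, if anything falls off the work surface, if the arm or the gripper's body presses on something with over 40 N, if the wrist force passes 120 N, or if a joint passes its speed limit or range.

## Working session

There is one attempt and no reset: what is moved stays moved. The work goes in short steps, Python scripts to look and compute and a tool call to move; the robot and the scene stay as the last step left them, time stands still between calls to the robot, and variables do not carry over. Pictures are saved under pics/ and viewed, at most 10 in all, crops included, and the job is handed in when it is done.

Besides the shell and the picture viewer there is one more tool, called after "Request:" as name(argument=value, ...) on one line, values as JSON. arm_command: Moves the arm, as the interface text tells. Its arguments: {"type":"object","properties":{"commands":{"type":"array","items":{"type":"number"}},"force":{"type":"number"}},"required":["commands"]}

```bash
ls; mkdir -p pics; cat > h.py <<'E'
import numpy as np, cv2
from station import get_obs, read_camera, hand_in
def ray(c,u,v,z):
    P=c["pose"]; d=P[:3,:3]@np.linalg.inv(c["camera_matrix"])@np.array([u,v,1.]); o=P[:3,3]
    return o+d*(z-o[2])/d[2]
def proj(c,p):
    P=c["pose"]; q=c["camera_matrix"]@(P[:3,:3].T@(np.array(p)-P[:3,3])); return q[:2]/q[2]
E
python3 - <<'E'
from h import *
for n in("scene","top"):
    c=read_camera(n); cv2.imwrite(f"pics/{n}0.png",c["img"][:,:,::-1]); print(n,c["camera_matrix"].round(1).tolist(),c["pose"].round(3).tolist())
o=get_obs(); print(o)
E
```

```text
pics
scene [[451.9, 0.0, 326.9], [0.0, 451.9, 243.1], [0.0, 0.0, 1.0]] [[-0.891, 0.25, -0.38, 0.938], [0.454, 0.491, -0.743, 0.784], [0.001, -0.835, -0.551, 0.661], [0.0, 0.0, 0.0, 1.0]]
top [[448.7, 0.0, 316.3], [0.0, 448.7, 239.5], [0.0, 0.0, 1.0]] [[0.026, -0.997, 0.074, 0.463], [-0.999, -0.024, 0.023, 0.016], [-0.021, -0.075, -0.997, 1.201], [0.0, 0.0, 0.0, 1.0]]
{'t': 0.1, 'q': array([-1.21009608,  0.47774182,  0.02233044,  1.55632133, -0.01152487,
        1.10932231, -0.08310706]), 'joint_vel': array([ 0.00039965, -0.00118591,  0.00065225, -0.00290988,  0.00022965,
        0.00067447,  0.00084369]), 'joint_torque': array([ 3.93728682e-03, -5.97760427e+01,  1.61345132e+00, -2.81954849e+01,
        1.27504629e-02,  5.01527640e-03,  1.08142615e-05]), 'eef_pos': array([0.30473337, 0.60170583, 0.23041955]), 'tool_rot': array([-1.47404600e-04,  2.32253128e-01,  9.72655022e-01, -8.19487164e-04]), 'contact_force': array([ 0.58691798, -0.18617849, -0.64474453]), 'torque': array([0.03848685, 0.00786056, 0.05406232]), 'grasp_force': 0.0, 'gripper_width': 0.9975401188660132}
```

View pics/top0.png

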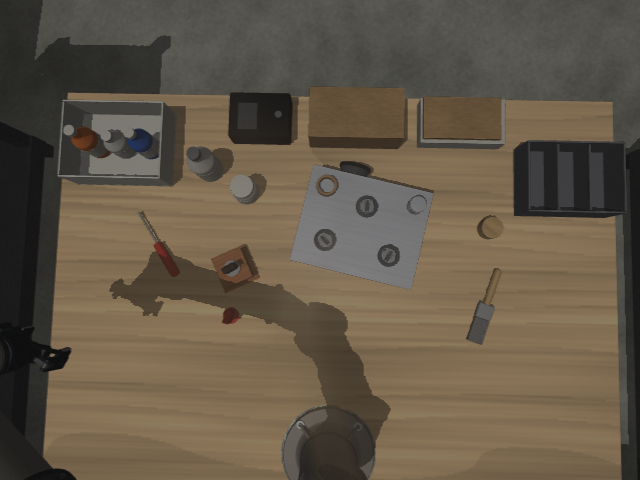

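View pics/scene0.png

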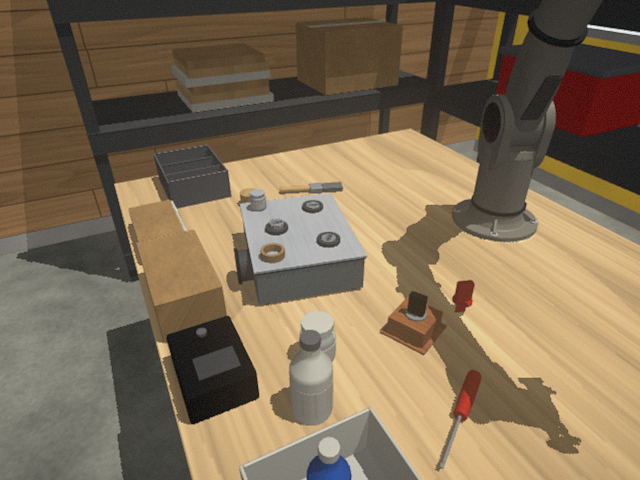

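The top view shows the stand with the key at (232,268), the red look-alike at (231,316), and studs at (367,206), (325,240) and (388,255). The scene view shows studs at (276,226), (312,206) and (328,239). I'll enlarge the studs and key in both views.

```bash
python3 - <<'E'
from h import *
t=read_camera("top"); s=read_camera("scene")
for uv in((367,206),(325,240),(388,255)):
    p=ray(t,*uv,.11); print(uv,p.round(3),proj(s,p).round(1))
p=ray(t,232,268,.05);print(p,proj(s,p))
g=lambda c,x,y,w,h,k:cv2.resize(c["img"][y:y+h,x:x+w,::-1],(w*k,h*k),interpolation=cv2.INTER_CUBIC)
a=g(s,250,190,100,70,4); b=g(t,305,180,100,90,4); d=g(s,370,270,100,70,4); e=g(t,200,235,100,90,4)
im=np.zeros((600,800,3),np.uint8); 
im[:280,:400]=a; im[:280,400:]=d; im[280:600,:400]=b[:320]; im[280:600,400:]=e[:320]
im=cv2.convertScaleAbs(im,alpha=1.5)
cv2.imwrite("pics/c1.png",im)
E
```

```text
(367, 206) [ 0.629 -0.081  0.11 ] [276.9 225.4]
(325, 240) [0.543 0.02  0.11 ] [328.9 237. ]
(388, 255) [ 0.511 -0.134  0.11 ] [312.7 204.8]
[0.46986961 0.2572621  0.05      ] [415.6782883  310.25877865]
```

View pics/c1.png

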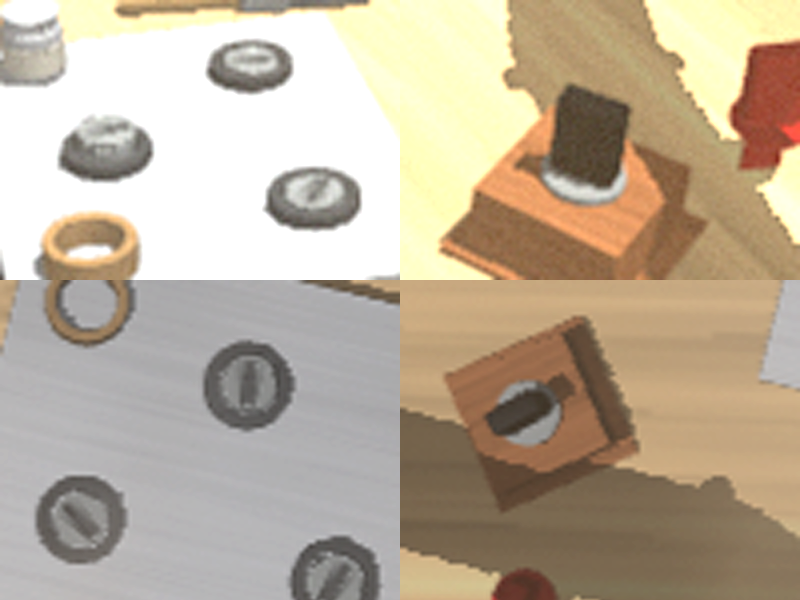

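The raised stud is the one at top (367,206) / scene (276,226). Its head stands proud of the bezel, while the studs at (325,240) and (388,255) are flush. The key is the black handle with the steel flange in the wooden stand at top (232,268), and the red one at (231,316) is the look-alike.

```bash
cat >> h.py <<'E'
def tri(c1,p1,c2,p2):
    M=[np.array(c["camera_matrix"])@np.linalg.inv(c["pose"])[:3] for c in(c1,c2)]
    X=cv2.triangulatePoints(M[0],M[1],np.float64(p1).reshape(2,1),np.float64(p2).reshape(2,1)); return (X[:3]/X[3]).ravel()
def blob(m,u,v):
    n,l,s,cc=cv2.connectedComponentsWithStats(m.astype(np.uint8)); 
    k=min(range(1,n),key=lambda i:np.hypot(*(cc[i]-(u,v)))-(0 if s[i,4]>25 else -999)); return l==k,cc[k],s[k,4]
E
python3 - <<'E'
from h import *
t=read_camera("top"); s=read_camera("scene")
V=lambda c,x,y,w,h:c["img"][y:y+h,x:x+w].max(2)
np.set_printoptions(linewidth=250)
print(V(t,350,190,34,33)); print(V(t,218,255,30,28))
print(V(s,400,285,34,40))
E
```

```text
[[113 114 114 ... 115 115 115]
 [114 114 113 ... 116 117 116]
 [116 116 115 ... 115 116 116]
 ...
 [118 118 118 ... 119 119 118]
 [119 118 119 ... 119 120 120]
 [120 120 120 ... 119 120 119]]
[[110  97 103 104 105 105 106 108 107 102 101 100 101 100 102 104 105 104 100  97  99 101 103 103  98  73  54  57  65  65]
 [103 104 105 106 107 108 108 107 104 101 100 100 103 105 104 104 103 102  99 101 102 103 104 104 106  97  55  56  62  67]
 [105 106 107 109 109 107 104 101 100 101 104 105 104 104 103 102 102 100 101 103 103 104 107 107 106  97  71  54  57  67]
 [108 109 109 106 102 101 100 101 104 105 105 103 103 100 101 101 102 101 103 105 107  99  78 101  98  98  90  54  56  62]
 [109 105 102 101 100 102 103 104 103 103 101 100  99 101 101 101 103 105 107  99  67  63  63  75  98  98  92  70  55  60]
 [101  99 100 102 103 104 104 103 101  99  99  97  85  92  92  88  72  83  96  64  64  62  63  63  74  98 101  93  55  57]
 [100 102 104 104 103 102  99  98  99 102 103 102 102 102 102  94  62  63  60  61  62  62  62  62  64  78 106  99  71  56]
 [104 104 103 103 101  98  98  99 101 103 102 1
[... 2028 characters left out ...]
06 105  99  77]
 [ 76  70  64  64  65  79 106 105 105 104 104 105 105 105 104 103 103 104 104 102 102 102 104 105 105 105  99  76  65  84]
 [ 76  74  65  64  63  64  65  64  77 104 105 104 104 102 103 105 103 102 101 102 104 105 105  98  80  77  63  59  60  72]
 [ 74  73  69  63  63  63  63  64  65  64  64  64  64  77 103 102 102 102 104 105 104  99  76  60  60  59  60  60  60  63]
 [ 75  74  72  63  64  63  63  64  64  62  63  63  63  63  64  77 104 105 103  97  75  57  59  60  59  61  61  62  64  65]]
[[122 117 124 ... 127 124 125]
 [123 123 120 ... 121 125 125]
 [121 125 119 ... 123 130 122]
 ...
 [143 155 163 ... 152 156 146]
 [101 124 143 ... 155 150 132]
 [ 98  98 100 ... 145 130 114]]
```

```bash
python3 - <<'E'
from h import *
t=read_camera("top"); s=read_camera("scene")
def ang(c,m,z):
    vs,us=np.nonzero(m); P=np.array([ray(c,u,v,z)[:2] for u,v in zip(us,vs)])
    (x,y),(w,h),a=cv2.minAreaRect((P*1000).astype(np.float32)); cv=np.linalg.eigh(np.cov(P.T))[1][:,1]
    return P.mean(0).round(4),(x,y,w,h,a),np.degrees(np.arctan2(cv[1],cv[0]))%180
def circ(c,u,v,r,th,z):  # dark ring -> outer contour ellipse centre
    V=c["img"].max(2); m=np.zeros_like(V); m[v-r:v+r,u-r:u+r]=V[v-r:v+r,u-r:u+r]<th
    m=cv2.morphologyEx(m,cv2.MORPH_CLOSE,np.ones((3,3))); cs=max(cv2.findContours(m,0,1)[0],key=cv2.contourArea)
    return cv2.fitEllipse(cv2.convexHull(cs)),m
V=t["img"].max(2); S=np.ptp(t["img"].astype(int),axis=2)
m=np.zeros(V.shape,bool); m[258:276,219:238]=(V[258:276,219:238]>=45)&(V[258:276,219:238]<=52)&(S[258:276,219:238]<15)
print("key top",m.sum(),ang(t,m,.092)); 
for n,u,v in(("A",367,206),("B",325,240),("C",388,255)):
    cm=V[v-16:v+16,u-16:u+16]
    for th in(80,95):
        e,_=circ(t,u,v,15,th,.105); print(n,th,np.round(e[0]+e[1],2),ray(t,*e[0],.105).round(4))
    cc=ray(t,*e[0],.105); zt=.12 if n=="A" else .11
    uc,vc=proj(t,[cc[0],cc[1],zt]); yy,xx=np.mgrid[:480,:640]
    d=np.hypot(xx-uc,yy-vc); reg=d<5.7
    print("  head",(uc,vc),"med",np.median(V[reg])); mm=reg&(V<np.percentile(V[reg],35)); print("  slot",ang(t,mm,zt))
np.set_printoptions(linewidth=300,threshold=99999)
print(V[192:222,352:383])
# stand: wood square top reddish
for c,n in((t,"top"),(s,"scene")):
    hsv=cv2.cvtColor(c["img"],cv2.COLOR_RGB2HSV); print(n,[hsv[p[1],p[0]].tolist() for p in(((232,284),(212,270),(240,262)) if n=="top" else ((400,315),(425,325),(410,345)))])
E
```

```text
key top 77 (array([0.4699, 0.258 ]), (470.204345703125, 254.46768188476562, 17.821468353271484, 38.74631881713867, 28.049179077148438), np.float64(116.17230355479927))
A 80 [366.57 205.94  21.58  22.32] [ 0.6301 -0.0803  0.105 ]
A 95 [366.58 205.9   22.1   22.78] [ 0.6302 -0.0803  0.105 ]
  head (np.float64(367.14150370784745), np.float64(204.97533290647212)) med 83.0
  slot (array([ 0.6277, -0.0793]), (630.0921630859375, -78.738525390625, 24.482322692871094, 7.257007598876953, 0.9725267291069031), np.float64(176.13072273790243))
B 80 [324.55 239.37  20.97  21.78] [0.5452 0.021  0.105 ]
B 95 [324.89 239.21  21.78  22.79] [0.5456 0.0201 0.105 ]
  head (np.float64(324.88728669030974), np.float64(239.053921408917)) med 87.0
  slot (array([0.543 , 0.0201]), (543.9141845703125, 21.666215896606445, 24.177263259887695, 8.628976821899414, 46.28350067138672), np.float64(45.19470321338135))
C 80 [388.36 254.96  21.7   22.29] [ 0.5109 -0.1353  0.105 ]
C 95 [388.55 255.    22.33  23.06] [ 0.5108 -0.1358  0.105 ]
  head (np.float64(388.8422669872533), np.float64(254.91485928541218)) med 84.0
  sl
[... 3372 characters left out ...]
18 116 116 114  92  76  82 101 117 117 117 118 117 118 117 118 118 117 117 117 117 118]
 [120 120 120 120 121 121 120 120 120 120 119 118 118 117 118 118 119 119 119 120 119 119 118 118 117 117 117 118 119 118 118]
 [119 119 119 119 120 120 121 120 121 121 121 121 120 120 119 120 119 119 118 119 119 119 120 119 119 119 118 118 118 118 118]
 [118 118 119 119 119 120 119 120 120 120 121 121 121 121 122 122 121 120 120 119 119 119 119 119 119 120 119 119 119 119 119]
 [118 118 118 118 119 120 119 119 119 120 119 119 119 120 120 121 121 121 121 121 120 120 120 119 119 119 119 119 119 119 120]]
top [[13, 115, 62], [17, 88, 78], [14, 112, 64]]
scene [[12, 145, 157], [12, 143, 157], [13, 146, 170]]
```

Request:
arm_command(commands=[-0.303,-0.234,0.05,0,0,36,0.6,-0.303,-0.234,0.05,0,0,36,0.6,-0.303,-0.234,0.05,0,0,36,0.6,-0.303,-0.234,0.05,0,0,36,0.6,-0.303,-0.234,0.05,0,0,36,0.6,-0.303,-0.234,0.05,0,0,36,0.6,-0.303,-0.234,0.05,0,0,36,0.6,-0.303,-0.234,0.05,0,0,36,0.6], force=40)

```text
t: 1.2
eef_pos: [0.4707, 0.253, 0.1813]
tool_rot: [0.0, 0.523, 0.853, -0.0]
contact_force: [0.1, -0.3, 0.9]
gripper_width: 0.604
grasp_force: 0.0
```

```bash
python3 - <<'E'
from h import *
s=read_camera("scene");t=read_camera("top");o=get_obs();print(o["eef_pos"],o["tool_rot"])
g=lambda c,x,y,w,h,k:cv2.resize(c["img"][y:y+h,x:x+w,::-1],(w*k,h*k),interpolation=cv2.INTER_CUBIC)
im=np.hstack([g(s,350,210,100,150,4),g(t,180,220,100,150,4)]);cv2.imwrite("pics/c2.png",cv2.convertScaleAbs(im,alpha=1.4))
E
```

```text
[0.47180531 0.25011437 0.18105128] [ 0.0008828   0.52538731  0.85086209 -0.00104411]
```

View pics/c2.png

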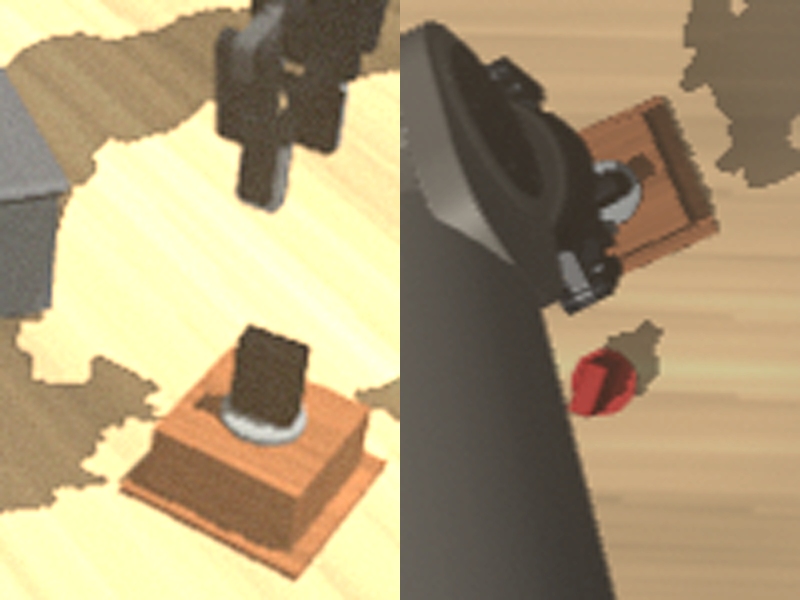

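Request:
arm_command(commands=[0,0,0,0,0,0,0.6,0,0,0,0,0,0,0.6,0,0,0,0,0,0,0.6])

```text
t: 1.6
eef_pos: [0.469, 0.2582, 0.1814]
tool_rot: [-0.0, 0.52, 0.854, 0.0]
contact_force: [-0.1, 0.8, -0.6]
gripper_width: 0.596
grasp_force: 0.0
```

Request:
arm_command(commands=[0,0,0.05,0,0,0,0.6,0,0,0.09,0,0,0,0.6,0,0,0.115,0,0,0,0.6,0,0,0.128,0,0,0,0.6,0,0,0.128,0,0,0,0.6,0,0,0.128,0,0,0,0.6])

```text
t: 2.2
eef_pos: [0.4701, 0.2573, 0.0542]
tool_rot: [0.0, 0.521, 0.853, 0.001]
contact_force: [0.8, -0.0, 0.2]
gripper_width: 0.6
grasp_force: 0.0
```

Request:
arm_command(commands=[0,0,0,0,0,0,0,0,0,0,0,0,0,0,0,0,0,0,0,0,0,0,0,0,0,0,0,0,0,0,0,0,0,0,0,0,0,0,0,0,0,0], force=60)

```text
t: 2.8
eef_pos: [0.4704, 0.2571, 0.0546]
tool_rot: [0.0, 0.521, 0.853, 0.001]
contact_force: [-0.1, -0.3, 7.6]
gripper_width: 0.182
grasp_force: 58.5
```

Request:
arm_command(commands=[0,0,-0.02,0,0,0,0,0,0,-0.05,0,0,0,0,0,0,-0.09,0,0,0,0,0,0,-0.13,0,0,0,0,0,0,-0.17,0,0,0,0,0,0,-0.18,0,0,0,0,0,0,-0.18,0,0,0,0,0,0,-0.18,0,0,0,0])

```text
t: 3.6
eef_pos: [0.4686, 0.2561, 0.2319]
tool_rot: [-0.0, 0.521, 0.853, -0.001]
contact_force: [0.0, -0.5, -2.7]
gripper_width: 0.185
grasp_force: 59.0
```

```bash
python3 - <<'E'
from h import *
s=read_camera("scene");t=read_camera("top");o=get_obs();print(o["eef_pos"],o["tool_rot"],o["contact_force"])
g=lambda c,x,y,w,h,k:cv2.resize(c["img"][y:y+h,x:x+w,::-1],(w*k,h*k),interpolation=cv2.INTER_CUBIC)
im=np.hstack([g(s,350,190,100,150,4),g(t,180,220,100,150,4)]);cv2.imwrite("pics/c3.png",cv2.convertScaleAbs(im,alpha=1.4))
p=o["eef_pos"];print(proj(s,p),proj(s,p-[0,0,.042]))
E
```

```text
[0.46837282 0.2558794  0.23127393] [-6.74794445e-04  5.21400776e-01  8.53309878e-01 -1.74013370e-03] [-1.01584509 -0.08970542 -1.76866369]
[426.9410852  233.12371902] [424.13997045 252.48316883]
```

View pics/c3.png

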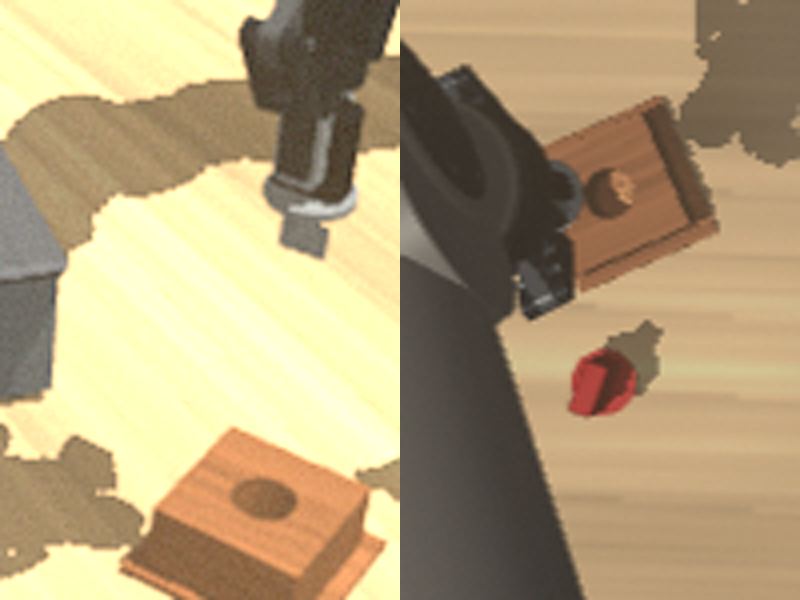

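Key is gripped and upright; the blade's lower edge shows at about scene (425,253), and the hole at scene (416,315) / top (233,268). Next I'll refine the hole and stud positions and the blade's offset.

```bash
python3 - <<'E'
from h import *
t=read_camera("top"); s=read_camera("scene")
print("hole top",ray(t,233.2,267.7,.042),"scene",ray(s,416,314.75,.042))
V=s["img"].max(2)
np.set_printoptions(linewidth=300,threshold=99999)
for th in (70,80,90,100):
    m=np.zeros_like(V); m[212:240,260:292]=V[212:240,260:292]<th
    cs=max(cv2.findContours(m,0,1)[0],key=cv2.contourArea); e=cv2.fitEllipse(cv2.convexHull(cs)); print(th,np.round(e[0]+e[1],1),cv2.boundingRect(cs),ray(s,*e[0],.105).round(4))
for n,z in(("cover",.1),("bz",.11),("head",.12)):print(n,proj(s,[.630,-.080,z]).round(1))
print(V[210:240,258:296])
print(V[240:258,415:437])
E
```

```text
hole top [0.47077209 0.25585065 0.042     ] scene [0.47117295 0.26155843 0.042     ]
70 [276.  228.7  10.6  20.4] (266, 229, 21, 6) [ 0.6338 -0.0756  0.105 ]
80 [276.2 228.5  11.4  21.6] (265, 227, 23, 8) [ 0.6331 -0.0764  0.105 ]
90 [276.  227.8  12.9  22.7] (265, 223, 23, 12) [ 0.6324 -0.0794  0.105 ]
100 [275.9 227.6  13.9  22.8] (265, 222, 23, 13) [ 0.6322 -0.0804  0.105 ]
cover [277.  229.3]
bz [276.7 225.6]
head [276.5 222. ]
[[107 101 100  92 119 136 162 185 184 178 178 176 178 179 178 183 181 180 185 182 183 188 182 186 188 185 185 181 183 189 186 187 184 186 186 191 187 186]
 [136 137 137 140 165 184 182 182 179 178 174 176 176 181 181 184 182 183 183 179 180 184 183 185 186 185 185 181 181 185 186 187 188 185 185 187 188 188]
 [184 182 185 184 182 178 178 176 181 177 179 179 182 179 182 184 185 182 182 185 181 185 185 185 186 184 187 184 181 186 184 183 187 186 182 181 186 187]
 [183 179 181 182 182 181 182 181 183 177 180 177 176 175 177 183 182 185 182 182 184 184 187 188 183 185 186 185 185 184 184 185 187 183 186 183 187 188]
 [183 181 179 182 183 181 181 179 183 184 17
[... 4925 characters left out ...]
5  93  90  91  92  92  91  94  92  90 119 180 206 203 204 204]
 [217 215 217 218 186 141 117  91  87  92  94  94  93  93  88  89 142 187 200 201 200 203]
 [222 217 217 213 219 209 183 147 137 118  89  90  91  92  94  83 145 189 196 199 199 201]
 [227 222 218 216 215 218 221 212 204 186 157 118  87  87  91  85 155 198 195 197 198 199]
 [232 227 224 219 214 215 217 221 220 225 216 187 169 147 114 105 174 210 202 196 193 198]
 [229 230 229 223 220 217 217 216 218 218 219 222 230 219 184 170 196 206 210 205 196 192]
 [231 231 231 228 225 222 216 213 219 215 214 220 221 224 223 223 216 206 203 202 202 198]
 [227 227 232 232 230 226 219 217 217 215 218 214 220 219 222 223 220 214 210 206 206 204]]
```

Request:
arm_command(commands=[-0.373,-0.008,0,0,0,-59,0,-0.373,-0.008,0,0,0,-59,0,-0.373,-0.008,0,0,0,-59,0,-0.373,-0.008,0,0,0,-59,0,-0.373,-0.008,0,0,0,-59,0,-0.373,-0.008,0,0,0,-59,0,-0.373,-0.008,0,0,0,-59,0,-0.373,-0.008,0,0,0,-59,0])

```text
t: 4.6
eef_pos: [0.6309, -0.0765, 0.232]
tool_rot: [-0.001, 0.031, 1.0, 0.0]
contact_force: [1.0, 0.8, -1.0]
gripper_width: 0.181
grasp_force: 58.9
```

Request:
arm_command(commands=[0,0,0,0,0,0,0,0,0,0,0,0,0,0,0,0,0,0,0,0,0,0,0,0,0,0,0,0,0,0,0,0,0,0,0,0,0,0,0,0,0,0])

```text
t: 5.2
eef_pos: [0.6307, -0.0741, 0.2334]
tool_rot: [0.0, 0.033, 0.999, 0.0]
contact_force: [-0.3, 0.4, -2.1]
gripper_width: 0.179
grasp_force: 58.9
```

Request:
arm_command(commands=[-0.001,-0.006,0.03,0,0,0,0,-0.001,-0.006,0.06,0,0,0,0,-0.001,-0.006,0.06,0,0,0,0,-0.001,-0.006,0.06,0,0,0,0,-0.001,-0.006,0.06,0,0,0,0,-0.001,-0.006,0.06,0,0,0,0])

```text
t: 5.8
eef_pos: [0.6325, -0.0812, 0.1751]
tool_rot: [0.002, 0.034, 0.999, 0.0]
contact_force: [0.1, -0.6, -0.5]
gripper_width: 0.182
grasp_force: 58.9
```

```bash
python3 - <<'E'
from h import *
s=read_camera("scene");t=read_camera("top");o=get_obs();print(o["eef_pos"],o["tool_rot"],o["contact_force"],o["q"])
g=lambda c,x,y,w,h,k:cv2.resize(c["img"][y:y+h,x:x+w,::-1],(w*k,h*k),interpolation=cv2.INTER_CUBIC)
cv2.imwrite("pics/c4.png",g(s,247,185,60,60,10))
p=o["eef_pos"];print(proj(s,p-[0,0,.0426]),proj(s,[.6305,-.08,.12]))
E
```

```text
[ 0.63206547 -0.08123623  0.17462439] [1.05899492e-03 3.36462813e-02 9.99433239e-01 7.82454429e-05] [-0.40489491 -0.00921081 -1.54973031] [-0.14934082  0.47636743  0.24424053  1.72017485 -0.1361114   0.95946958
  1.65031268]
[275.11572229 217.48813607] [276.25749976 222.02611369]
```

View pics/c4.png

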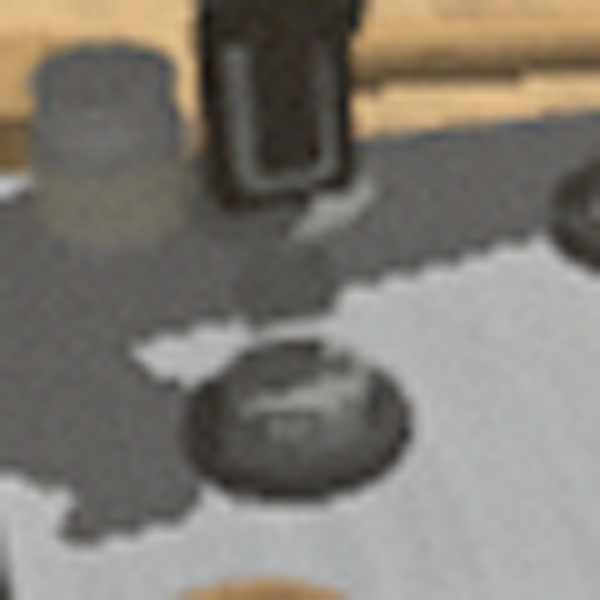

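The blade's lower edge sits at scene (276,217), just above the slotted head centred near (277,223), and is aligned within about a pixel. I'll go down gently.

Request:
arm_command(commands=[0,0,0.006,0,0,0,0,0,0,0.01,0,0,0,0,0,0,0.01,0,0,0,0,0,0,0.01,0,0,0,0])

```text
t: 6.3
eef_pos: [0.6311, -0.0813, 0.163]
tool_rot: [-0.0, 0.034, 0.999, 0.0]
contact_force: [-0.5, 0.4, -1.2]
gripper_width: 0.178
grasp_force: 59.2
```

Request:
arm_command(commands=[0,0,0.002,0,0,0,0,0,0,0.003,0,0,0,0,0,0,0.0035,0,0,0,0,0,0,0.0035,0,0,0,0,0,0,0.0035,0,0,0,0])

```text
t: 6.8
eef_pos: [0.6314, -0.0813, 0.16]
tool_rot: [0.0, 0.034, 0.999, 0.0]
contact_force: [-0.1, -0.3, 1.9]
gripper_width: 0.182
grasp_force: 59.3
```

Request:
arm_command(commands=[0,0.0005,0,0,0,0,0,0,0.001,0,0,0,0,0,0,0.0013,0,0,0,0,0,0,0.0013,0,0,0,0,0])

```text
t: 7.2
eef_pos: [0.6315, -0.0801, 0.1598]
tool_rot: [0.0, 0.034, 0.999, -0.0]
contact_force: [0.2, -0.8, -1.0]
gripper_width: 0.18
grasp_force: 59.0
```

Request:
arm_command(commands=[0,0,0.001,0,0,0,0,0,0,0.002,0,0,0,0,0,0,0.002,0,0,0,0,0,0,0.002,0,0,0,0])

```text
t: 7.6
eef_pos: [0.6313, -0.0796, 0.1575]
tool_rot: [-0.0, 0.034, 0.999, 0.0]
contact_force: [0.6, 0.8, -1.0]
gripper_width: 0.181
grasp_force: 58.9
```

Request:
arm_command(commands=[0,0,0.001,0,0,0,0,0,0,0.0015,0,0,0,0,0,0,0.0015,0,0,0,0,0,0,0.0015,0,0,0,0])

```text
t: 8.0
eef_pos: [0.6313, -0.0799, 0.1562]
tool_rot: [-0.0, 0.034, 0.999, 0.0]
contact_force: [-0.4, -0.6, -1.6]
gripper_width: 0.181
grasp_force: 58.9
```

Request:
arm_command(commands=[0,0,0.0005,0,0,0,0,0,0,0.001,0,0,0,0,0,0,0.0015,0,0,0,0,0,0,0.0015,0,0,0,0])

```text
t: 8.4
eef_pos: [0.6314, -0.08, 0.1547]
tool_rot: [-0.0, 0.034, 0.999, 0.0]
contact_force: [0.0, 0.6, -1.8]
gripper_width: 0.176
grasp_force: 58.9
```

Request:
arm_command(commands=[0,0,0.0005,0,0,0,0,0,0,0.001,0,0,0,0,0,0,0.0015,0,0,0,0,0,0,0.0015,0,0,0,0])

```text
t: 8.8
eef_pos: [0.6314, -0.08, 0.1532]
tool_rot: [-0.0, 0.034, 0.999, 0.0]
contact_force: [-0.2, -0.3, -2.1]
gripper_width: 0.179
grasp_force: 58.9
```

Request:
arm_command(commands=[0,0,0.0005,0,0,0,0,0,0,0.001,0,0,0,0,0,0,0.0015,0,0,0,0,0,0,0.0015,0,0,0,0])

```text
t: 9.2
eef_pos: [0.6315, -0.08, 0.1522]
tool_rot: [0.0, 0.034, 0.999, 0.0]
contact_force: [-1.3, 0.8, 3.7]
gripper_width: 0.179
grasp_force: 59.7
```

Request:
arm_command(commands=[0,0,0.001,0,0,0,0,0,0,0.002,0,0,0,0,0,0,0.003,0,0,0,0,0,0,0.003,0,0,0,0])

```text
t: 9.6
eef_pos: [0.6317, -0.0801, 0.1499]
tool_rot: [0.0, 0.034, 0.999, 0.0]
contact_force: [-3.6, -0.4, 9.4]
gripper_width: 0.178
grasp_force: 60.8
```

Request:
arm_command(commands=[0,0,0.0005,0,0,0,0,0,0,0.001,0,0,0,0,0,0,0.001,0,0,0,0])

```text
t: 9.9
eef_pos: [0.6318, -0.0801, 0.1497]
tool_rot: [0.001, 0.034, 0.999, 0.0]
contact_force: [-5.6, 1.2, 14.1]
gripper_width: 0.181
grasp_force: 61.3
```

Request:
arm_command(commands=[0.0005,0,0,0,0,0,0,0.001,0,0,0,0,0,0,0.001,0,0,0,0,0,0], force=90)

```text
t: 10.2
eef_pos: [0.6316, -0.08, 0.1498]
tool_rot: [0.001, 0.034, 0.999, 0.0]
contact_force: [-3.4, 0.5, 12.9]
gripper_width: 0.176
grasp_force: 87.3
```

Request:
arm_command(commands=[0.0007,0,0,0,0,0,0,0.0015,0,0,0,0,0,0,0.0015,0,0,0,0,0,0])

```text
t: 10.5
eef_pos: [0.6312, -0.08, 0.1498]
tool_rot: [0.003, 0.034, 0.999, 0.0]
contact_force: [0.3, 0.1, 9.6]
gripper_width: 0.178
grasp_force: 87.4
```

```bash
python3 - <<'E'
from h import *
s=read_camera("scene");o=get_obs();print(o["eef_pos"],o["contact_force"],o["torque"],o["tool_rot"])
g=lambda c,x,y,w,h,k:cv2.resize(c["img"][y:y+h,x:x+w,::-1],(w*k,h*k),interpolation=cv2.INTER_CUBIC)
cv2.imwrite("pics/c5.png",cv2.convertScaleAbs(g(s,252,190,50,50,12),alpha=1.5))
E
```

```text
[ 0.6311861  -0.07999622  0.14979701] [0.16174612 0.74877275 8.81015347] [ 0.04204304 -0.02195526 -0.03280263] [ 2.65146209e-03  3.37058630e-02  9.99428279e-01 -8.49098456e-07]
```

View pics/c5.png

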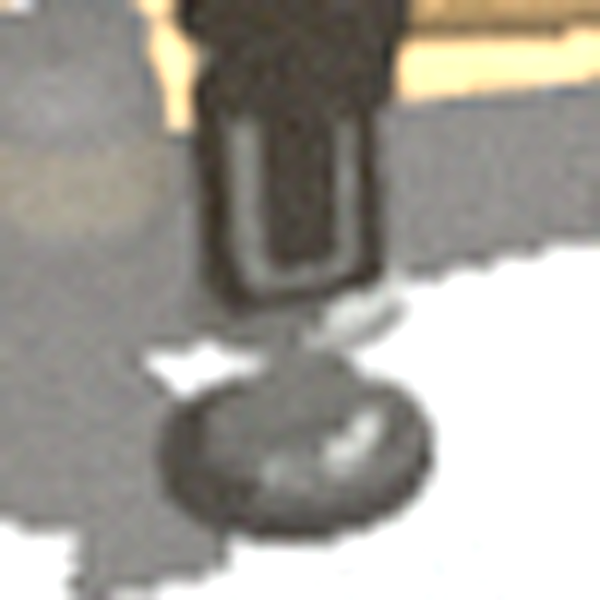

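Request:
arm_command(commands=[0,0,0.0005,0,0,0,0,0,0,0.001,0,0,0,0,0,0,0.001,0,0,0,0])

```text
t: 10.85
eef_pos: [0.6313, -0.08, 0.1497]
tool_rot: [0.003, 0.034, 0.999, 0.0]
contact_force: [-1.3, 0.4, 15.7]
gripper_width: 0.174
grasp_force: 87.9
```

Request:
arm_command(commands=[0,0,0.0005,0,0,0,0,0,0,0.001,0,0,0,0,0,0,0.001,0,0,0,0])

```text
t: 11.15
eef_pos: [0.6315, -0.0801, 0.1495]
tool_rot: [0.003, 0.034, 0.999, 0.0]
contact_force: [-3.8, 0.8, 20.9]
gripper_width: 0.176
grasp_force: 88.6
```

Request:
arm_command(commands=[0,0,-0.0016,0,0,0,0,0,0,-0.0016,0,0,4,0,0,0,-0.0016,0,0,8,0,0,0,-0.0016,0,0,12,0,0,0,-0.0016,0,0,16,0,0,0,-0.0016,0,0,20,0,0,0,-0.0016,0,0,20,0])

```text
t: 11.85
eef_pos: [0.6312, -0.0795, 0.149]
tool_rot: [0.002, 0.208, 0.978, 0.001]
contact_force: [0.8, 1.2, 7.6]
gripper_width: 0.174
grasp_force: 88.0
```

Request:
arm_command(commands=[0,0,0.0005,0,0,3,0,0,0,0.0005,0,0,6,0,0,0,0.0005,0,0,6,0])

```text
t: 12.15
eef_pos: [0.6311, -0.0796, 0.1485]
tool_rot: [0.002, 0.258, 0.966, 0.001]
contact_force: [0.6, 1.8, 8.2]
gripper_width: 0.175
grasp_force: 88.3
```

Request:
arm_command(commands=[0,0,0,0,0,3,0,0,0,0,0,0,5,0,0,0,0,0,0,5,0])

```text
t: 12.45
eef_pos: [0.6309, -0.0796, 0.148]
tool_rot: [0.002, 0.3, 0.954, 0.001]
contact_force: [3.6, 1.2, 4.0]
gripper_width: 0.175
grasp_force: 87.6
```

Request:
arm_command(commands=[0,0,0.001,0,0,0,0,0,0,0.002,0,0,0,0,0,0,0.002,0,0,0,0])

```text
t: 12.75
eef_pos: [0.6307, -0.0796, 0.1456]
tool_rot: [0.002, 0.299, 0.954, 0.001]
contact_force: [4.2, 1.1, 5.2]
gripper_width: 0.177
grasp_force: 87.7
```

Request:
arm_command(commands=[-0.0007,0.0005,0.001,0,0,0,0,-0.0007,0.0005,0.002,0,0,0,0,-0.0007,0.0005,0.002,0,0,0,0])

```text
t: 13.05
eef_pos: [0.6311, -0.0798, 0.1453]
tool_rot: [0.001, 0.299, 0.954, 0.001]
contact_force: [-1.8, 1.8, 18.6]
gripper_width: 0.174
grasp_force: 90.0
```

Request:
arm_command(commands=[0,0,0.001,0,0,0,0,0,0,0.0015,0,0,0,0,0,0,0.0015,0,0,0,0])

```text
t: 13.35
eef_pos: [0.6313, -0.0798, 0.1451]
tool_rot: [0.002, 0.299, 0.954, 0.001]
contact_force: [-5.7, 1.7, 27.1]
gripper_width: 0.171
grasp_force: 91.1
```

Request:
arm_command(commands=[0.0004,-0.0003,-0.002,0,0,0,0,0.0004,-0.0003,-0.0035,0,0,0,0,0.0004,-0.0003,-0.0035,0,0,0,0])

```text
t: 13.65
eef_pos: [0.6305, -0.0797, 0.1456]
tool_rot: [0.001, 0.299, 0.954, 0.0]
contact_force: [3.3, 0.9, 6.6]
gripper_width: 0.177
grasp_force: 88.5
```

```bash
python3 - <<'E'
from h import *
s=read_camera("scene");t=read_camera("top");o=get_obs();print(o["eef_pos"],o["contact_force"],o["torque"],o["tool_rot"])
g=lambda c,x,y,w,h,k:cv2.resize(c["img"][y:y+h,x:x+w,::-1],(w*k,h*k),interpolation=cv2.INTER_CUBIC)
cv2.imwrite("pics/c6.png",cv2.convertScaleAbs(g(s,250,185,98,70,8),alpha=1.5))
E
```

```text
[ 0.6304714  -0.07974893  0.14555038] [3.37513671 1.00939882 7.12932391] [ 0.27852668 -0.99323805 -0.00774358] [1.14252495e-03 2.99367613e-01 9.54137090e-01 3.73453955e-04]
```

View pics/c6.png

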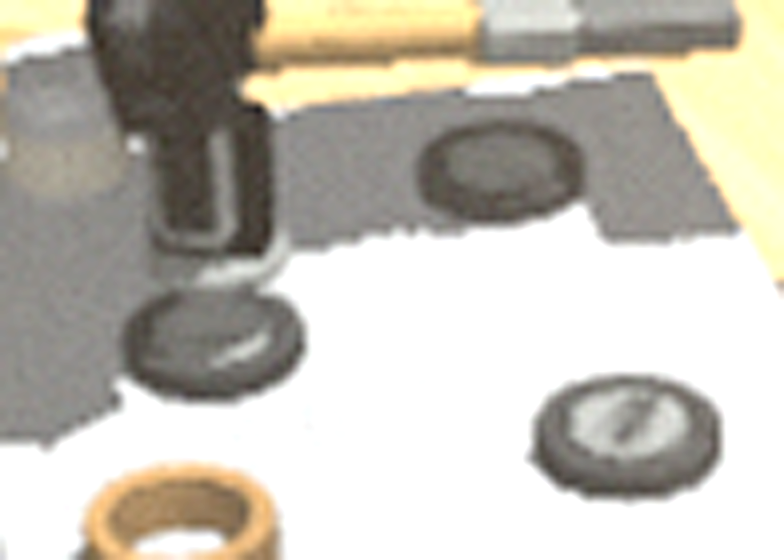

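Head now lies within its ring like the other two at crop (500,170) and (625,425). The heights agree: grasp offset 42.6 mm puts the tip at 103 mm, the home level. I'll ease the twist and withdraw.

Request:
arm_command(commands=[-0.0005,0.0003,-0.0005,0,0,-3,0,-0.0005,0.0003,-0.001,0,0,-5,0,-0.0005,0.0003,-0.001,0,0,-6,0,-0.0005,0.0003,-0.001,0,0,-6,0])

```text
t: 14.15
eef_pos: [0.6303, -0.0798, 0.1457]
tool_rot: [0.0, 0.249, 0.969, 0.0]
contact_force: [4.1, 0.1, 2.8]
gripper_width: 0.174
grasp_force: 87.9
```

Request:
arm_command(commands=[0,0,-0.001,0,0,0,0,0,0,-0.002,0,0,0,0,0,0,-0.003,0,0,0,0,0,0,-0.004,0,0,0,0])

```text
t: 14.55
eef_pos: [0.63, -0.0797, 0.1482]
tool_rot: [0.0, 0.249, 0.969, -0.0]
contact_force: [7.4, -0.1, -8.0]
gripper_width: 0.179
grasp_force: 87.7
```

Request:
arm_command(commands=[-0.0006,0.0003,0.003,0,0,0,0,-0.0012,0.0007,0.005,0,0,0,0,-0.0012,0.0007,0.0055,0,0,0,0,-0.0012,0.0007,0.0055,0,0,0,0])

```text
t: 14.95
eef_pos: [0.6308, -0.0799, 0.1454]
tool_rot: [-0.001, 0.249, 0.968, 0.0]
contact_force: [-1.7, 1.9, 12.5]
gripper_width: 0.176
grasp_force: 91.0
```

Request:
arm_command(commands=[-0.0003,0.0002,-0.001,0,0,0,0,-0.0005,0.0003,-0.002,0,0,0,0,-0.0005,0.0003,-0.0022,0,0,0,0,-0.0005,0.0003,-0.0022,0,0,0,0])

```text
t: 15.35
eef_pos: [0.6308, -0.0799, 0.1457]
tool_rot: [-0.001, 0.249, 0.968, -0.0]
contact_force: [0.7, 0.1, -0.8]
gripper_width: 0.177
grasp_force: 88.6
```

Neutral load now; withdraw in small steps.

Request:
arm_command(commands=[0,0,-0.001,0,0,0,0,0,0,-0.002,0,0,0,0,0,0,-0.0025,0,0,0,0,0,0,-0.0025,0,0,0,0])

```text
t: 15.75
eef_pos: [0.6315, -0.0799, 0.149]
tool_rot: [-0.0, 0.249, 0.968, -0.0]
contact_force: [0.3, 0.3, -1.0]
gripper_width: 0.18
grasp_force: 88.7
```

Free, with no drag. I'll lift fully and check.

Request:
arm_command(commands=[0,0,-0.003,0,0,0,0,0,0,-0.006,0,0,0,0,0,0,-0.01,0,0,0,0,0,0,-0.03,0,0,0,0,0,0,-0.06,0,0,0,0,0,0,-0.085,0,0,0,0,0,0,-0.085,0,0,0,0,0,0,-0.085,0,0,0,0])

```text
t: 16.55
eef_pos: [0.6319, -0.0798, 0.2344]
tool_rot: [0.0, 0.249, 0.968, 0.0]
contact_force: [-0.8, -0.1, -1.0]
gripper_width: 0.175
grasp_force: 88.7
```

```bash
python3 - <<'E'
from h import *
s=read_camera("scene");t=read_camera("top");o=get_obs();print(o["eef_pos"],o["contact_force"],o["tool_rot"],o["q"][6])
g=lambda c,x,y,w,h,k:cv2.resize(c["img"][y:y+h,x:x+w,::-1],(w*k,h*k),interpolation=cv2.INTER_CUBIC)
cv2.imwrite("pics/c7.png",cv2.convertScaleAbs(g(s,250,165,98,75,8),alpha=1.5))
E
```

```text
[ 0.63100102 -0.07957547  0.23278807] [ 0.30271619  0.32124267 -2.44996075] [-1.08461444e-03  2.49130464e-01  9.68469309e-01 -1.83826432e-04] 1.2454020462231106
```

View pics/c7.png

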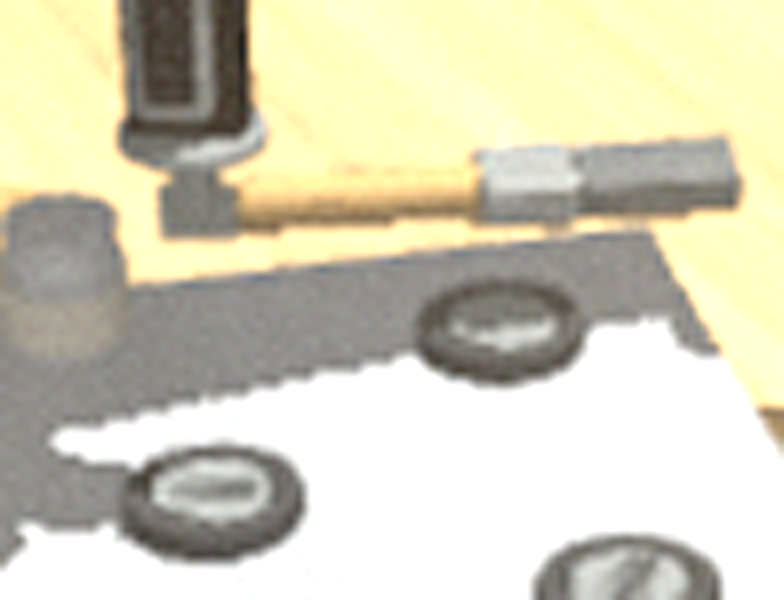

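Stud flush at crop (215,490), matching its neighbours. The key hangs straight in the grip. Back to the stand.

Request:
arm_command(commands=[0.303,0.217,0,0,0,34,0,0.303,0.217,0,0,0,34,0,0.303,0.217,0,0,0,34,0,0.303,0.217,0,0,0,34,0,0.303,0.217,0,0,0,34,0,0.303,0.217,0,0,0,34,0,0.303,0.217,0,0,0,34,0,0.303,0.217,0,0,0,34,0])

```text
t: 17.45
eef_pos: [0.4682, 0.26, 0.2328]
tool_rot: [-0.001, 0.52, 0.854, -0.001]
contact_force: [1.5, 0.4, -1.9]
gripper_width: 0.172
grasp_force: 88.7
```

Request:
arm_command(commands=[0,0,0,0,0,0,0,0,0,0,0,0,0,0,0,0,0,0,0,0,0,0,0,0,0,0,0,0,0,0,0,0,0,0,0,0,0,0,0,0,0,0,0,0,0,0,0,0,0])

```text
t: 18.15
eef_pos: [0.4714, 0.2562, 0.2341]
tool_rot: [0.0, 0.522, 0.853, 0.0]
contact_force: [-0.1, 0.1, -1.7]
gripper_width: 0.178
grasp_force: 88.7
```

Request:
arm_command(commands=[0,0,0.05,0,0,0,0,0,0,0.09,0,0,0,0,0,0,0.13,0,0,0,0,0,0,0.15,0,0,0,0,0,0,0.165,0,0,0,0,0,0,0.173,0,0,0,0,0,0,0.173,0,0,0,0,0,0,0.173,0,0,0,0])

```text
t: 18.95
eef_pos: [0.4718, 0.2568, 0.0617]
tool_rot: [0.0, 0.522, 0.853, 0.0]
contact_force: [-0.5, -0.3, -1.4]
gripper_width: 0.173
grasp_force: 88.7
```

Request:
arm_command(commands=[0,0,0.002,0,0,0,0,0,0,0.004,0,0,0,0,0,0,0.006,0,0,0,0,0,0,0.006,0,0,0,0,0,0,0.006,0,0,0,0])

```text
t: 19.45
eef_pos: [0.4712, 0.2565, 0.0551]
tool_rot: [0.0, 0.521, 0.853, 0.0]
contact_force: [0.3, 0.3, -1.2]
gripper_width: 0.173
grasp_force: 88.7
```

Request:
arm_command(commands=[0,0,0.0005,0,0,0,0,0,0,0.001,0,0,0,0,0,0,0.0015,0,0,0,0,0,0,0.0015,0,0,0,0])

```text
t: 19.85
eef_pos: [0.4714, 0.2566, 0.0546]
tool_rot: [-0.0, 0.522, 0.853, 0.0]
contact_force: [-3.0, -1.8, 10.9]
gripper_width: 0.174
grasp_force: 90.8
```

Flange is on the stand at the same height as at pickup. Release and retreat.

Request:
arm_command(commands=[0,0,-0.0015,0,0,0,0,0,0,-0.0015,0,0,0,0.3,0,0,-0.0015,0,0,0,0.5,0,0,-0.0015,0,0,0,0.6,0,0,-0.0015,0,0,0,0.6,0,0,-0.0015,0,0,0,0.6], force=20)

```text
t: 20.45
eef_pos: [0.4712, 0.2565, 0.055]
tool_rot: [-0.0, 0.521, 0.853, -0.0]
contact_force: [0.0, -0.5, 1.1]
gripper_width: 0.599
grasp_force: 0.0
```

Request:
arm_command(commands=[0,0,-0.01,0,0,0,0.6,0,0,-0.03,0,0,0,0.6,0,0,-0.07,0,0,0,0.6,0,0,-0.11,0,0,0,0.6,0.05,0,-0.15,0,0,0,0.6,0.1,0,-0.18,0,0,0,0.6,0.15,0,-0.18,0,0,0,0.6,0.15,0,-0.18,0,0,0,0.6])

```text
t: 21.25
eef_pos: [0.4001, 0.3954, 0.2376]
tool_rot: [-0.001, 0.519, 0.855, 0.002]
contact_force: [0.1, 0.3, -0.9]
gripper_width: 0.599
grasp_force: 0.0
```

Request:
arm_command(commands=[0,0,0,0,0,0,0.6,0,0,0,0,0,0,0.6,0,0,0,0,0,0,0.6,0,0,0,0,0,0,0.6])

```text
t: 21.65
eef_pos: [0.4037, 0.3883, 0.235]
tool_rot: [0.0, 0.523, 0.853, -0.0]
contact_force: [0.4, -0.6, 0.6]
gripper_width: 0.596
grasp_force: 0.0
```

```bash
python3 - <<'E'
from h import *
s=read_camera("scene");o=get_obs();print(o["eef_pos"],o["contact_force"])
im=cv2.resize(s["img"][170:370,240:480,::-1],(720,600),interpolation=cv2.INTER_CUBIC)
cv2.imwrite("pics/c8.png",cv2.convertScaleAbs(im,alpha=1.3))
E
```

```text
[0.40360283 0.38857949 0.23498594] [ 0.16642959  0.22276644 -0.01488095]
```

View pics/c8.png

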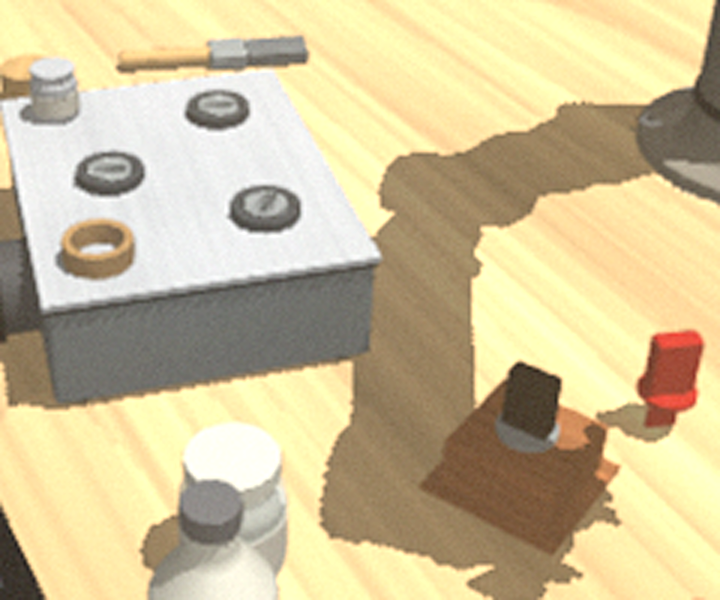

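All three studs are flush at crop (110,172), (217,108) and (265,207). The key stands upright in its stand at (530,405), the gripper is clear, and the bystanders are in place.

```bash
python3 -c "
from station import hand_in
print(hand_in())"
```

```text
the job is handed in; nothing more can be done
None
```

I pressed and turned the raised stud into its catch, and it looks flush with its bezel like the other two. The key is back upright in its stand, the other things look unmoved, and the job was handed in at about 22 s of the 61 s; no verdict was returned.

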